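Stand the polishing pot in its ring and bolt it in

ROBOT

A 6-joint arm with a two-finger parallel gripper is mounted at the origin on a cart in front of the work surface, level with it; the furniture and walls round the work are solid. World frame = base frame: x ahead of the robot, y to its left, z up, the work surface at z = 0. Lengths are in m, angles in degrees, forces in N, time in s.
With the tool pointing down it reaches from about 0.35 to 0.875 m from the base axis. Payload 4.2 kg.
Tool frame: the origin (TCP) lies on the centre line of the jaws, within the pads' length; the fingertips stand 19 mm ahead of it and the grasp point (between the pads) is the TCP; z points along the fingers, y is the line along which they close (so a half turn about z gives the same grasp; the last joint's range is limited). The gripper opens to 87 mm and grips with 3 to 60 N. Pads are 19 mm wide; open, the fingers measure 117 mm over their backs; the gripper's body (75 mm by 190 mm) begins 51 mm behind the grasp point.
Start: joints at [-53.766, 22.042, 0.453, 0, -68.411, -14.817], TCP at [0.228, -0.582, 0.242] pointing down, gripper open.
Joint ranges: [-179.83, 179.83], [-69.29, 118.12], [-61.27, 80.66], [-181.25, 117.63], [-171.15, -9.14], [-177.46, 177.46]. Speed limits (degrees/s): [159.86, 159.86, 180, 180, 180, 180].

INTERFACE

Orientations are given as a 3x3 rotation matrix whose columns are the frame's x, y, z axes.
In Python, from station import sense, capture, finish_job, search_frame, masks_of gives the robot as it stands.
- The arm moves only by the tool drive_tool, never from a script. Its argument "rows" is a list of rows, each a list of 7 numbers: the opening in per cent of the stroke, from 0 (shut) to 100 (fully open), then the shift along the world's x, y, z in mm, then the turn, a rotation vector about the world's x, y, z in rad. In form: [[fingers, dx, dy, dz, wx, wy, wz], ...]. A call has 1 to 5 rows; each row shifts and turns the commanded pose from where the row before left it; what a row does not reach is not made up. A row lasts 1/12 s, in which the tool goes at most 41.7 mm and 7.16 degrees, less where a joint would pass 70% of its speed; a pose out of reach is approached as far as the arm can. A call is refused whole if a number of a shift passes 41.7 or a number of a turn 0.125, either way. A call with a gripper value outside its range is refused whole. The fingers move at their own pace and stop on an object; the grip force is fixed at half the most. Time passes only in rows, so rows that do not move let the fingers close. It gives the time, the measured TCP pose, the force, the opening and the grip force at its end, in the units of the state.
- sense(): the state, without advancing time (a new reading comes with each control period).
- capture(name): name is "scene" or "top" or "wrist"; returns a dict with "frame" (420x560x3 uint8, red, green, blue), "z_map" (420x560 float32, m along the optical axis (not along the pixel's ray), 0 where there is no reading), "fx", "fy", "cx", "cy" (pixels), "R" (3x3) and "t" (3): a world point X has camera coordinates R X + t; the wrist camera has in their place "T_tool_cam" (4x4, takes a point from camera to tool coordinates, whose origin is the TCP and whose axes are the flange's). Camera axes: x right, y down, z forward; pixel columns grow to the right and rows downward; lengths in m; the calibration is good to about 2 mm. The wrist camera is an equidistant fisheye: a pixel r from the principal point sees the ray r / f radians off the axis. A picture is of the moment at which its call begins: read the wrist's pose just before it.
- finish_job(): hands the job in; it is judged then, once.
Trained networks look in a picture, given as the dict that the camera call returned (one of the last four; its "shot" number tells which), for a name from the list of things; names that differ only in an ending like _2 or _b are one class to them, and where a whole thing is asked for, a point or a joint stands for the part that bears it (a point fixed in the world has none). Each returns a list of dicts, best first, with "p" (0 to 1); they miss things now and then, are a little off and sometimes report something else, mostly with a low value. They report only what shows in the picture. A call takes as long as a camera call. They do not tell look-alikes from the thing itself.
- search_frame(label, picture): "xy" ([column, row] in pixels, amid what is visible of it).
- masks_of(label, picture): "region" (420x560 bool, what is visible of it) and "xy" ([column, row] in pixels, amid what is visible of it).
The state is a dict: "time_s": time; "joints": joint angles; "joint_velocities": joint speeds; "effort": joint torques, N m; "tcp_pos": TCP position; "ee_rot": TCP orientation; "wrist_force": force on the tool from outside, world axes, zero at the start; "moment": the same for the moment, N m; "gripper_width": opening from 0.0 (shut) to 1.0 (fully open); "gripper_force": force on a finger pad.
Only numpy, scipy, OpenCV 4.12 (cv2) and the standard library are available. Lean on these libraries where they do the work, as an engineer would, in place of code of your own. Each camera call takes 0.05 s, during which the arm holds its last target. There are 200 camera calls.

TASK

Pick up the round-bottomed steel pot that lies on the bench, set it in the black ring of the blue fixture still leaning well over, and let go of it there; then take it by the neck again, stand it upright and let go. With the pot standing level in the ring, slide the barrel bolt by its red-knobbed handle fully across over the pot's shoulder, turn the handle down into the notch of the slotted rail until it lies flat, and let go. Leave the other things on the bench where they are.

Things in the scene. Friction and masses are not known exactly. Their poses are not given: they have to be found in the camera images.
- pot_center (a point): Centre of the ball-shaped bulb (68 mm across) of the loose steel pot; z runs out along its neck. The pot starts lying on the bulb and an edge of its plug, this point 34 mm up, the neck dipping 15 degrees below level, roughly to the robot's right. Centre of mass 5 mm from here along z. In the ring, friction holds it at whatever lean it is left with.
- pot_neck (a point): Middle of the pot's round neck, 47 mm from the bulb's centre along z: 22 mm in diameter, from 32 to 62 mm from the bulb's centre. Beyond it, from 62 to 84 mm, a brass square plug 24 x 24 mm, its flats square to the pot's x and y.
- pot: The steel pot as a whole, 0.2 to 0.33 kg, 118 mm long; origin and axes as pot_center.
- seat (a point): Where the bulb's centre must lie when the pot sits in the ring, 56 mm above the bench. z up; axes are the fixture's. The black ring (8 mm wire, 52 mm mean diameter, top 32 mm above the bench) is centred below. The fixture stands fast; its blue base is 135 mm (x) by 255 mm (y), 10 mm thick, its middle at x +20, y +50 mm from here. The -x side of the ring is clear of parts.
- bolt_tip (a point): Front end of the bolt, a 12 mm steel rod 135 mm long that slides along the fixture's y at x +24 mm and 36 mm above the seat. Drawn back, it is at y +28 mm of the seat; across, at y -47 mm, having passed 7 mm beside the upright neck and 3 mm over the bulb. Guide brackets up to 25 mm wide in x stand on its line at y +44 and +158 mm, tops 49 mm above the seat.
- keeper (a point): Keeper bracket on the bolt's axis at y -47 mm of the seat, 25 mm wide in x, 14 mm in y, top 12.5 mm above this point. The end of the bolt goes into it.
- notch (a point): Bottom middle of the notch in the slotted rail, an upright 5 mm aluminium plate along the fixture's y, 20 mm to the +x side of the bolt's axis, from 15 mm to -y of here to 104 mm to +y. The notch is 16 mm wide and open at the top; the rail's top is 13 mm above this point. The lowered handle lies in it.
- bolt_knob (a point): Centre of the red drum-shaped knob (18 mm in diameter, its flat faces 16 mm apart along the bolt) on the end of the bolt's handle, 50 mm from the bolt's axis (handle rod 8 mm thick). The handle sits 107 mm back from the bolt's front end.
- bolt (a joint): Slide of the bolt in m: 0 fully drawn back (knob at y +135 mm of the seat), 0.075 fully across, against its stop (knob at y +60 mm, in line with the notch). It grows as the bolt moves along the fixture's -y. Friction 2 N; stays where it is left.
- bolt_turn (a joint): Turn of the handle about the bolt's axis in rad: 0 straight up, 1.57 lying flat towards the fixture's +x in the notch. Away from the notch the rail stops it at about 0.9. Stays where it is left.
- marker_0: Bystander: black marker, 136 x 18 x 18 mm, lying; origin under its middle.
- screwdriver: Bystander: screwdriver with an orange handle, 188 mm long, 26 mm thick, lying; origin under its middle.
- alcohol_bottle: Bystander: white bottle with a blue collar, 60 mm in diameter, 138 mm tall; origin under its middle.
- ink_pad: Bystander: dark red ink pad, 52 x 68 x 9 mm; origin under its middle.
Mind the look-alikes: they are no part of the job. Leave any brown or green look-alike of the pot alone.

How it is judged (in metres and radians):
On the way, in this order (a step that is already met when the one before it is completed fails the run):
1. the pot sits in the ring, leaning at least 20 degrees, let go of and at rest (distance between pot_center and seat below 0.005 m and angle between pot_center's own z axis and vertical above 0.35 rad and contact force between the fingers and pot below 0.2 N and linear speed of pot below 0.02 m/s and angular speed of pot below 0.2 rad/s), for 0.2 s.
2. the pot stands upright in the ring (within 7 degrees), let go of (distance between pot_center and seat below 0.005 m and angle between pot_center's own z axis and vertical below 0.12 rad and contact force between the fingers and pot below 0.2 N), for 0.2 s.
3. the bolt is fully across (within 4 mm of its stop), the pot upright (distance between pot_center and seat below 0.005 m and angle between pot_center's own z axis and vertical below 0.12 rad and value of joint bolt above 0.071 m), for 0.1 s.
At the end, for the whole second after the job is handed in: The pot stands at rest in the ring, bulb centre within 5 mm of the seat and neck within 7 degrees of vertical; the bolt is within 4 mm of fully across and its handle lies in the notch, turned to more than 1.35 rad (1.57 is flat) (all of step 3 and linear speed of pot below 0.02 m/s and angular speed of pot below 0.2 rad/s and value of joint bolt_turn above 1.35 rad); the robot touches nothing.
It fails at once if a bystander is moved more than 30 mm (distance of any of marker_0, screwdriver, alcohol_bottle, ink_pad from where it was at the start of the episode above 0.03 m).
It also fails if it takes over 58 s, if anything falls off the work surface, if the arm or the gripper's body presses on something with over 40 N, if the wrist force passes 120 N, or if a joint passes its speed limit or range.

## Working session

There is one attempt and no reset: what is moved stays moved. The work goes in short steps, Python scripts to look and compute and a tool call to move; the robot and the scene stay as the last step left them, time stands still between calls to the robot, and variables do not carry over. Pictures are saved under pics/ and viewed, at most 10 in all, crops included, and the job is handed in when it is done.

Besides the shell and the picture viewer there is one more tool, called as name([rows], argument=value, ...), one row to a line, values as JSON. drive_tool: Moves the arm, as the interface text tells. Its arguments: {"type":"object","properties":{"rows":{"type":"array"}},"required":["rows"]}

```bash
mkdir -p pics
cat > h.py <<'E'
import numpy as np, cv2
from station import sense, capture, finish_job, search_frame, masks_of
def world(p,mask=None):
    z=p["z_map"]; v,u=np.indices(z.shape)
    c=np.stack([(u-p["cx"])/p["fx"]*z,(v-p["cy"])/p["fy"]*z,z],-1)
    return (c-np.array(p["t"]))@np.array(p["R"])   # R^T(c-t)
def pix(p,X):
    c=np.array(p["R"])@np.array(X)+np.array(p["t"]); return [p["fx"]*c[0]/c[2]+p["cx"],p["fy"]*c[1]/c[2]+p["cy"]]
def save(n,im): cv2.imwrite("pics/"+n,im[...,::-1])
E
python3 - <<'E'
from h import *
ims=[]
for n in("scene","top"):
    p=capture(n); ims.append(p["frame"]); W=world(p)
    np.savez(n+".npz",**{k:np.array(v) for k,v in p.items()})
    print(n,p["fx"],np.round(p["R"],2).tolist(),p["t"])
    for l in("pot","pot_neck","seat","bolt_tip","keeper","notch","bolt_knob","marker_0","screwdriver","alcohol_bottle","ink_pad"):
        for d in search_frame(l,p)[:3]:
            x,y=[int(round(a)) for a in d["xy"]]; print(l,round(d["p"],2),x,y,np.round(W[min(y,419),min(x,559)],3))
    save(n+".png",p["frame"])
s=sense();print(s["tcp_pos"],np.round(s["ee_rot"],3).tolist(),s["wrist_force"])
E
```

```text
scene 464.1789410634834 [[-0.83, -0.55, -0.02], [-0.29, 0.47, -0.84], [0.47, -0.69, -0.55]] [0.38792346 0.28820768 1.10838581]
pot 0.93 349 216 [ 0.37  -0.272  0.056]
pot 0.81 311 202 [ 0.512 -0.283  0.055]
pot 0.61 232 272 [0.524 0.12  0.043]
pot_neck 0.76 310 201 [ 0.515 -0.282  0.059]
pot_neck 0.55 349 216 [ 0.37  -0.272  0.056]
pot_neck 0.43 377 195 [ 0.361 -0.474  0.031]
seat 0.55 233 270 [0.52  0.12  0.052]
bolt_tip 0.71 249 251 [0.471 0.109 0.129]
keeper 0.88 235 270 [0.515 0.118 0.053]
keeper 0.33 249 251 [0.471 0.109 0.129]
notch 0.66 235 272 [0.512 0.122 0.05 ]
marker_0 0.75 195 318 [0.518 0.281 0.013]
screwdriver 0.45 252 210 [ 0.676 -0.179  0.025]
alcohol_bottle 0.68 154 275 [0.649 0.275 0.089]
ink_pad 0.71 253 206 [ 0.684 -0.197  0.029]
ink_pad 0.55 316 239 [ 0.426 -0.166  0.013]
top 509.20114064584806 [[0.0, -1.0, -0.02], [-0.99, -0.0, -0.11], [0.11, 0.02, -0.99]] [-0.07670642  0.49997853  1.38079378]
pot 0.7 364 201 [ 0.527 -0.302  0.068]
pot 0.69 424 281 [ 0.315 -0.457  0.066]
pot 0.59 365 256 [ 0.381 -0.304  0.061]
pot_neck 0.88 363 201 [ 0.527 -0.3    0.067]
pot_neck 0.78 362 255 [ 0.383 -0.295  0.07 ]
pot_neck 0.69 423 282 [ 0.313 -0.452  0.075]
bolt_tip 0.57 216 213 [0.501 0.104 0.005]
keeper 0.87 220 192 [0.557 0.09  0.029]
notch 0.73 158 149 [0.657 0.242 0.123]
notch 0.59 206 219 [0.471 0.108 0.146]
notch 0.56 219 192 [0.556 0.092 0.036]
marker_0 0.8 153 206 [0.52  0.28  0.014]
screwdriver 0.51 328 151 [ 0.674 -0.21   0.021]
alcohol_bottle 0.98 159 148 [0.659 0.238 0.127]
ink_pad 0.93 305 238 [ 0.431 -0.146  0.006]
[ 0.22821526 -0.58181682  0.24153712] [[-0.931, -0.365, -0.0], [-0.365, 0.931, 0.0], [0.0, 0.0, -1.0]] [-0.72661493  0.90692757 -0.35619395]
```

Run:
```python
import cv2,numpy as np
a=cv2.imread("pics/top.png")[110:350,100:500];b=cv2.imread("pics/scene.png")[150:350,130:430]
cv2.imwrite("pics/topc.png",cv2.resize(a,(800,480),interpolation=cv2.INTER_CUBIC))
cv2.imwrite("pics/scenec.png",cv2.resize(b,(800,533),interpolation=cv2.INTER_CUBIC))
```

```text
(no output)
```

View pics/topc.png

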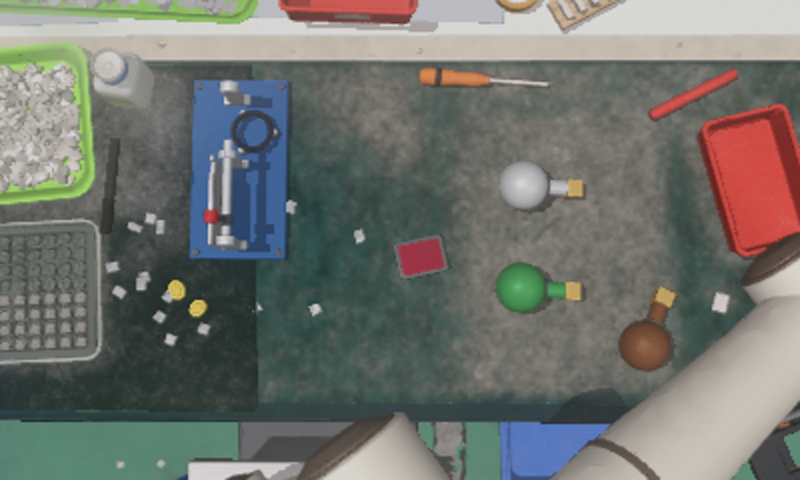

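View pics/scenec.png

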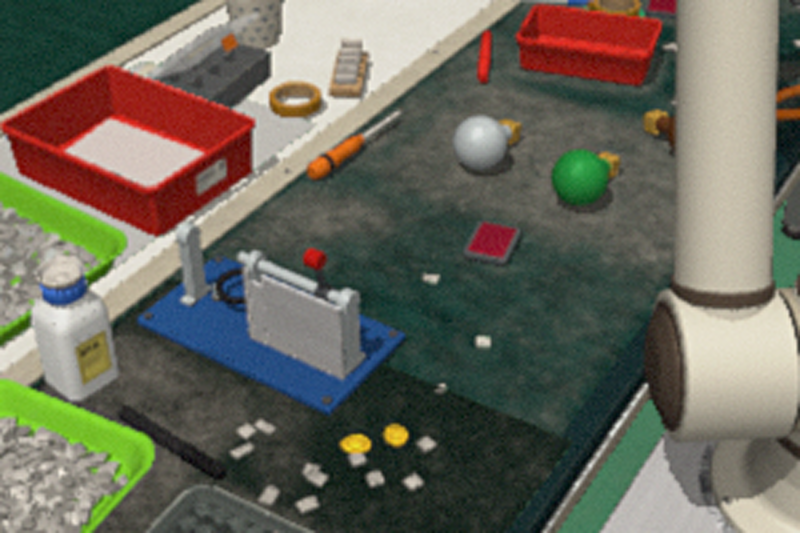

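The steel pot is at top pixel (364,201). Its look-alikes are green at (365,256) and brown at (423,282), and I'll leave both alone. In the top view the fixture has its keeper towards world +x and its rail on the +y side, so fixture y is roughly world -x.

```bash
cat > m.py <<'E'
from h import *
from scipy.optimize import least_squares
def fit(n):
    p=dict(np.load(n+".npz")); W=world(p); f=p["frame"].astype(int); z=p["z_map"]
    u0,v0=(364,201) if n=="top" else (311,202)
    vv,uu=np.indices(z.shape); near=(abs(uu-u0)<50)&(abs(vv-v0)<45)&(z>0)
    sat=f.max(-1)-f.min(-1)
    m=near&(sat<30)&(f.max(-1)>95)&(W[...,2]>0.03)&(np.hypot(W[...,0]-.54,W[...,1]+.26)<.06)
    P=W[m]
    r=least_squares(lambda c:np.linalg.norm(P-c,axis=1)-.034,[.54,-.27,.034],loss="soft_l1",f_scale=.002)
    print(n,"bulb",np.round(r.x,4),len(P),"rms",np.sqrt(np.mean(r.fun**2)))
    y=near&(f[...,0]-f[...,2]>50)&(abs(f[...,0]-f[...,1])<80)&(W[...,2]>0.01)&(np.hypot(W[...,0]-.53,W[...,1]+.33)<.06)
    print(" plug",np.round(np.median(W[y],0),4),y.sum(),np.round(W[y].max(0),3),np.round(W[y].min(0),3), "pix",np.round([uu[y].mean(),vv[y].mean()],1))
    b=(f[...,2]-f[...,0]>50)&(abs(W[...,2]-.01)<.012)&(np.hypot(W[...,0]-.5,W[...,1]-.1)<.17)
    print(" blue",b.sum(),cv2.minAreaRect((W[b][:,:2]*1000).astype(np.float32)),np.median(W[b][:,2]))
    rd=(f[...,0]-f[...,1]>80)&(f[...,0]-f[...,2]>80)&(np.hypot(W[...,0]-.43,W[...,1]-.1)<.1)&(W[...,2]>.05)
    print(" knob",rd.sum(),np.round(np.median(W[rd],0),4),np.round([uu[rd].mean(),vv[rd].mean()],1))
    bk=(f.max(-1)<60)&(abs(W[...,2]-.03)<.008)&(np.hypot(W[...,0]-.56,W[...,1]-.08)<.06)
    print(" ring",bk.sum(),W[bk].mean(0) if bk.any() else 0)
    if bk.sum()>10: print(cv2.minAreaRect((W[bk][:,:2]*1000).astype(np.float32)))
for n in("top","scene"): fit(n)
E
python3 m.py
```

```text
top bulb [ 0.5288 -0.2986  0.0333] 405 rms 0.0020985142121846645
 plug [ 0.5242 -0.3712  0.026 ] 63 [ 0.538 -0.361  0.035] [ 0.514 -0.381  0.014] pix [386.9 203.8]
 blue 2850 ((548.60205078125, 95.98063659667969), (135.30398559570312, 241.91165161132812), 89.45405578613281) 0.009831494329485543
 knob 31 [0.4738 0.1102 0.1483] [204.9 217.6]
 ring 11 [0.58384012 0.0666532  0.02965263]
((589.0952758789062, 59.56479263305664), (12.219733238220215, 45.07803726196289), 46.72932052612305)
scene bulb [ 0.5274 -0.3029  0.0357] 252 rms 0.0023658362072092832
 plug [ 0.5151 -0.3689  0.0254] 32 [ 0.535 -0.36   0.035] [ 0.51  -0.384  0.01 ] pix [321.8 197.8]
 blue 1506 ((546.41162109375, 93.21614074707031), (138.4686279296875, 244.95318603515625), 89.6796646118164) 0.011344200277703494
 knob 42 [0.4705 0.1144 0.1476] [247.3 246.3]
 ring 23 [0.59904171 0.09843558 0.03152213]
((599.3787841796875, 98.13230895996094), (32.24338150024414, 9.939173698425293), 8.831076622009277)
```

drive_tool([
  [60, 17.3, 14, -4.7, 0, 0, -0.121],
  [60, 17.3, 14, -4.7, 0, 0, -0.121],
  [60, 17.3, 14, -4.7, 0, 0, -0.121],
  [60, 17.3, 14, -4.7, 0, 0, -0.121],
  [60, 17.3, 14, -4.7, 0, 0, -0.121],
])

```text
time_s: 1.62
tcp_pos: [0.3154, -0.5112, 0.2179]
ee_rot: [[-0.972, 0.235, 0.0], [0.235, 0.972, -0.0], [-0.0, -0.0, -1.0]]
wrist_force: [0.1, -0.4, -0.2]
gripper_width: 0.704
gripper_force: 0.0
```

drive_tool([
  [60, 17.3, 14, -4.7, 0, 0, -0.121],
  [60, 17.3, 14, -4.7, 0, 0, -0.121],
  [60, 17.3, 14, -4.7, 0, 0, -0.121],
  [60, 17.3, 14, -4.7, 0, 0, -0.121],
  [60, 17.3, 14, -4.7, 0, 0, -0.121],
])

```text
time_s: 2.03
tcp_pos: [0.4021, -0.4411, 0.1945]
ee_rot: [[-0.666, 0.746, 0.0], [0.746, 0.666, -0.0], [-0.0, 0.0, -1.0]]
wrist_force: [-0.2, -0.4, 0.3]
gripper_width: 0.6
gripper_force: 0.0
```

drive_tool([
  [60, 17.3, 14, -4.7, 0, 0, -0.121],
  [60, 17.3, 14, -4.7, 0, 0, -0.121],
  [60, 17.3, 14, -4.7, 0, 0, -0.121],
  [60, 17.3, 14, -4.7, 0, 0, -0.121],
  [60, 17.3, 14, -4.7, 0, 0, -0.121],
])

```text
time_s: 2.45
tcp_pos: [0.4886, -0.3711, 0.171]
ee_rot: [[-0.123, 0.992, 0.0], [0.992, 0.123, -0.0], [-0.0, 0.0, -1.0]]
wrist_force: [-0.6, 0.8, 0.1]
gripper_width: 0.597
gripper_force: 0.0
```

drive_tool([
  [60, 17.3, 14, -4.7, 0, 0, -0.121],
  [60, 17.3, 14, -4.7, 0, 0, -0.121],
  [60, 0, 0, 0, 0, 0, 0],
])

```text
time_s: 2.7
tcp_pos: [0.5247, -0.3416, 0.1605]
ee_rot: [[0.113, 0.994, -0.0], [0.994, -0.113, 0.001], [0.001, -0.0, -1.0]]
wrist_force: [-0.1, -0.6, -0.1]
gripper_width: 0.603
gripper_force: 0.0
```

```bash
cat >> h.py <<'E'
import json
def log():
    s=sense(); open("log.txt","a").write(json.dumps([np.array(s[k]).tolist() for k in("joints","tcp_pos","ee_rot")])+"\n"); return s
def wristcloud(p,s):
    """world point per pixel (equidistant fisheye, z_map along axis)"""
    z=p["z_map"]; v,u=np.indices(z.shape); x=(u-p["cx"])/p["fx"]; y=(v-p["cy"])/p["fy"]; r=np.hypot(x,y)+1e-9
    k=np.tan(r)/r; c=np.stack([x*k*z,y*k*z,z,np.ones_like(z)],-1)@np.array(p["T_tool_cam"]).T
    return c[...,:3]@np.array(s["ee_rot"]).T+np.array(s["tcp_pos"])
E
python3 - <<'E'
from h import *
from scipy.optimize import least_squares
s=log(); print(np.round(s["joints"],2),s["tcp_pos"],np.round(s["ee_rot"],3).tolist(),s["time_s"])
p=capture("wrist"); W=wristcloud(p,s); f=p["frame"].astype(int); save("w1.png",p["frame"]); print(np.round(p["T_tool_cam"],3).tolist())
for d in masks_of("pot",p)[:2]:
    m=d["region"]&(p["z_map"]>0); print(d["p"],d["xy"],m.sum())
    y=m&(f[...,0]-f[...,2]>50); print(" plug",np.median(W[y],0),y.sum())
    b=m&~y&(np.hypot(W[...,0]-.528,W[...,1]+.3)<.045)
    if b.sum()>20:
        P=W[b]; r=least_squares(lambda c:np.linalg.norm(P-c,axis=1)-.034,[.53,-.3,.034],loss="soft_l1",f_scale=.002); print(" bulb",r.x,b.sum(),np.sqrt(np.mean(r.fun**2)))
E
```

```text
[-1.8290e+01  2.5850e+01 -5.7500e+00 -3.0000e-02 -5.8430e+01 -1.6816e+02] [ 0.52473811 -0.34156766  0.1604812 ] [[0.113, 0.994, -0.0], [0.994, -0.113, 0.001], [0.001, -0.0, -1.0]] 2.7
[[-0.002, -0.965, -0.263, 0.071], [1.0, -0.002, -0.001, 0.001], [0.0, -0.263, 0.965, -0.144], [0.0, 0.0, 0.0, 1.0]]
0.93 [125.9, 182.6] 4995
 plug [ 0.39648563 -0.35966006  0.02580382] 220
0.74 [278.4, 167.1] 6427
 plug [ 0.52691    -0.37280653  0.02720367] 534
 bulb [ 0.52983429 -0.30117156  0.03421736] 5422 0.0017036783360912387
```

View pics/w1.png

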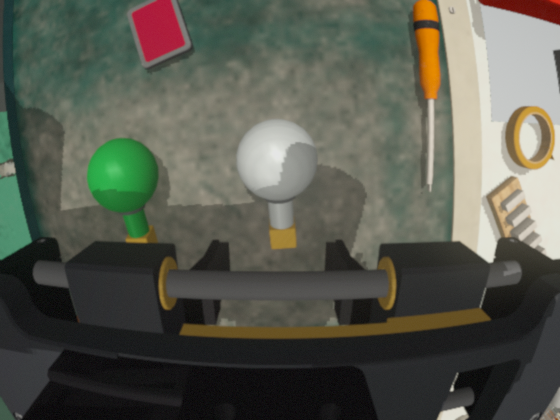

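The steel pot, with its brass plug at pixel (283,238), is confirmed at (278,160) in the wrist view. The green one at (124,175) stays put. Next I tilt and reach down to the neck.

drive_tool([
  [60, 0, -10, -15, 0.109, -0.008, 0.011],
  [60, 0, -10, -15, 0.109, -0.008, 0.011],
  [60, 0, -10, -15, 0.109, -0.008, 0.011],
  [60, 0, -10, -15, 0.109, -0.008, 0.011],
  [60, 0, 0, 0, 0, 0, 0],
])

```text
time_s: 3.22
tcp_pos: [0.5189, -0.3883, 0.0942]
ee_rot: [[0.072, 0.997, 0.018], [0.9, -0.073, 0.431], [0.431, -0.014, -0.902]]
wrist_force: [0.0, -1.2, -2.1]
gripper_width: 0.598
gripper_force: 0.0
```

drive_tool([
  [60, 0.4, 8.4, -18.5, 0, 0, 0],
  [60, 0.4, 8.4, -18.5, 0, 0, 0],
  [60, 0.4, 8.4, -18.5, 0, 0, 0],
  [60, 0.4, 8.4, -18.5, 0, 0, 0],
  [60, 0, 0, 0, 0, 0, 0],
])

```text
time_s: 3.63
tcp_pos: [0.5213, -0.348, 0.0244]
ee_rot: [[0.065, 0.998, 0.016], [0.902, -0.066, 0.427], [0.427, -0.013, -0.904]]
wrist_force: [-0.8, 0.6, -1.0]
gripper_width: 0.6
gripper_force: 0.0
```

Run:
```python
from h import *
s=log(); print(np.round(s["joints"],2),s["tcp_pos"],np.round(s["ee_rot"],3).tolist(),s["wrist_force"])
```

```text
[ -30.26   41.87    6.47  -23.83  -68.92 -142.18] [ 0.52131594 -0.34795525  0.02438234] [[0.065, 0.998, 0.016], [0.902, -0.066, 0.427], [0.427, -0.013, -0.904]] [-0.82402728  0.56728265 -0.95635739]
```

drive_tool([
  [60, 4.5, 0, 1.5, 0, 0, 0],
  [20, 0, 0, 0, 0, 0, 0],
  [10, 0, 0, 0, 0, 0, 0],
  [5, 0, 0, 0, 0, 0, 0],
  [5, 0, 0, 0, 0, 0, 0],
])

```text
time_s: 4.05
tcp_pos: [0.5288, -0.3509, 0.0303]
ee_rot: [[0.062, 0.998, 0.023], [0.904, -0.066, 0.422], [0.422, -0.005, -0.906]]
wrist_force: [-0.3, 0.0, -0.1]
gripper_width: 0.382
gripper_force: 0.0
```

drive_tool([
  [5, 0, 0, 0, 0, 0, 0],
  [5, 0, 0, 0, 0, 0, 0],
  [5, 0, 0, 5, 0, 0, 0],
  [5, 0, 0, 20, 0, 0, 0],
  [5, 0, 0, 30, 0, 0, 0],
])

```text
time_s: 4.47
tcp_pos: [0.5265, -0.3488, 0.0809]
ee_rot: [[0.067, 0.998, 0.016], [0.902, -0.067, 0.427], [0.427, -0.014, -0.904]]
wrist_force: [0.1, -0.3, -3.3]
gripper_width: 0.245
gripper_force: 29.9
```

drive_tool([
  [5, 0, 0, 30, 0, 0, 0],
  [5, 0, 0, 30, 0, 0, 0],
  [5, 0, 0, 30, 0, 0, 0],
  [5, 0, 0, 10, 0, 0, 0],
])

```text
time_s: 4.8
tcp_pos: [0.5297, -0.3515, 0.1892]
ee_rot: [[0.06, 0.998, 0.027], [0.906, -0.066, 0.418], [0.419, -0.0, -0.908]]
wrist_force: [1.4, -0.3, -2.4]
gripper_width: 0.238
gripper_force: 29.9
```

Run:
```python
from h import *
s=log(); print(np.round(s["joints"],2),s["tcp_pos"],np.round(s["ee_rot"],3).tolist(),s["wrist_force"],s["gripper_width"])
# fixture from the wrist camera / top
p=dict(np.load("top.npz")); 
for n in("top","scene"):
    p=dict(np.load(n+".npz")); W=world(p); f=p["frame"].astype(int)
    b=(f[...,2]-f[...,0]>50)&(abs(W[...,2]-.01)<.012)&(abs(W[...,0]-.55)<.16)&(abs(W[...,1]-.095)<.1)
    print(n,cv2.minAreaRect((W[b][:,:2]*1000).astype(np.float32)),np.percentile(W[b][:,:2],[.3,99.7],axis=0))
```

```text
[ -29.96   32.61   14.83  -22.18  -84.2  -149.2 ] [ 0.52968318 -0.35154364  0.18915946] [[0.06, 0.998, 0.027], [0.906, -0.066, 0.418], [0.419, -0.0, -0.908]] [ 1.37318596 -0.28903434 -2.3783379 ] 0.23763307951991994
top ((554.878173828125, 95.92083740234375), (135.30398559570312, 254.46429443359375), 89.45405578613281) [[0.4278444  0.02862691]
 [0.68093375 0.16232787]]
scene ((552.16455078125, 93.18397521972656), (138.4686279296875, 256.4591369628906), 89.6796646118164) [[0.42501523 0.02716733]
 [0.67942768 0.16204123]]
```

```bash
cat > hand.py <<'E'
from h import *
from scipy.optimize import least_squares
def inhand(show=None):
    s=log(); p=capture("wrist"); s2=sense(); W=wristcloud(p,s); f=p["frame"].astype(int)
    R=np.array(s["ee_rot"]); T=(W-np.array(s["tcp_pos"]))@R   # tool coords
    sat=f.max(-1)-f.min(-1)
    m=(p["z_map"]>0)&(sat<35)&(f.max(-1)>60)&(abs(T[...,1])<.04)&(T[...,0]>.012)&(T[...,0]<.095)&(abs(T[...,2])<.05)
    P=T[m]; r=least_squares(lambda c:np.linalg.norm(P-c,axis=1)-.034,[.045,0,0],loss="soft_l1",f_scale=.002)
    c=r.x; print("bulb in tool",np.round(c*1000,1),m.sum(),"rms",np.sqrt(np.mean(r.fun**2)))
    w=np.array(s["tcp_pos"])+R@c; print("bulb world",np.round(w,4),"tcp",np.round(s["tcp_pos"],4),"tz",np.round(R[:,2],3),"J",np.round(s["joints"],1),"t",s["time_s"])
    if show: save(show,p["frame"])
    return c,w,s
E
python3 -c "
from hand import *
inhand()"
```

```text
bulb in tool [46.4  0.2 18.4] 14776 rms 0.0006858985369555648
bulb world [ 0.5332 -0.3018  0.1919] tcp [ 0.5297 -0.3515  0.1892] tz [ 0.027  0.418 -0.908] J [ -30.    32.6   14.8  -22.2  -84.2 -149.2] t 4.8
```

drive_tool([
  [5, 3.3, 18.4, 3, 0, 0, 0.121],
  [5, 3.3, 18.4, 3, 0, 0, 0.121],
  [5, 3.3, 18.4, 3, 0, 0, 0.121],
  [5, 3.3, 18.4, 3, 0, 0, 0.121],
  [5, 3.3, 18.4, 3, 0, 0, 0.121],
])

```text
time_s: 5.27
tcp_pos: [0.5444, -0.2572, 0.1965]
ee_rot: [[-0.465, 0.856, -0.227], [0.776, 0.517, 0.361], [0.426, -0.009, -0.904]]
wrist_force: [-0.2, 0.2, -3.3]
gripper_width: 0.245
gripper_force: 29.9
```

```bash
python3 -c "
from h import *
s=log();print(np.round(s['joints'],1))"
```

```text
[ -18.1   32.9   13.9  -15.8  -90.9 -128.3]
```

drive_tool([
  [5, 3.3, 18.4, 3, 0, 0, 0.121],
  [5, 3.3, 18.4, 3, 0, 0, 0.121],
  [5, 3.3, 18.4, 3, 0, 0, 0.121],
  [5, 3.3, 18.4, 3, 0, 0, 0.121],
  [5, 3.3, 18.4, 3, 0, 0, 0.121],
])

```text
time_s: 5.68
tcp_pos: [0.5611, -0.1649, 0.2114]
ee_rot: [[-0.824, 0.409, -0.392], [0.373, 0.912, 0.169], [0.427, -0.007, -0.904]]
wrist_force: [0.4, -0.0, -3.0]
gripper_width: 0.243
gripper_force: 29.9
```

```bash
python3 -c "
from h import *
s=log();print(np.round(s['joints'],1))"
```

```text
[  -4.6   32.2   11.8   -7.9  -93.7 -108.4]
```

drive_tool([
  [5, 3.3, 18.4, 3, 0, 0, 0.121],
  [5, 3.3, 18.4, 3, 0, 0, 0.121],
  [5, 3.3, 18.4, 3, 0, 0, 0.121],
  [5, 3.3, 18.4, 3, 0, 0, 0.121],
  [5, 3.3, 18.4, 3, 0, 0, 0.121],
])

```text
time_s: 6.1
tcp_pos: [0.5776, -0.0728, 0.2264]
ee_rot: [[-0.89, -0.183, -0.418], [-0.163, 0.983, -0.083], [0.426, -0.005, -0.905]]
wrist_force: [-0.2, -1.1, -2.9]
gripper_width: 0.244
gripper_force: 29.9
```

drive_tool([
  [5, 3.3, 18.4, 3, 0, 0, 0.121],
  [5, 3.3, 18.4, 3, 0, 0, 0.121],
  [5, 3.3, 18.4, 3, 0, 0, 0.121],
  [5, 3.3, 18.4, 3, 0, 0, 0.121],
  [5, 3.3, 18.4, 3, 0, 0, 0.121],
])

```text
time_s: 6.52
tcp_pos: [0.5939, 0.0192, 0.2413]
ee_rot: [[-0.638, -0.71, -0.297], [-0.641, 0.704, -0.304], [0.426, -0.004, -0.905]]
wrist_force: [0.6, -0.4, -2.8]
gripper_width: 0.238
gripper_force: 29.9
```

drive_tool([
  [5, 3.3, 18.4, 3, 0, 0, 0.121],
  [5, 3.3, 18.4, 3, 0, 0, 0.121],
  [5, 3.3, 18.4, 3, 0, 0, 0.121],
  [5, 3.3, 18.4, 3, 0, 0, 0.12],
  [5, 0, 0, 0, 0, 0, 0],
])

```text
time_s: 6.93
tcp_pos: [0.6069, 0.095, 0.2539]
ee_rot: [[-0.266, -0.957, -0.119], [-0.866, 0.292, -0.406], [0.423, -0.005, -0.906]]
wrist_force: [0.1, -0.6, -4.0]
gripper_width: 0.243
gripper_force: 29.9
```

Run:
```python
from hand import *
c,w,s=inhand("w2.png")
np.savez("w2.npz",ee=s["ee_rot"],tcp=s["tcp_pos"])
p=capture("top"); save("t2.png",p["frame"])
```

```text
bulb in tool [47.2 -1.6 18.8] 14856 rms 0.000872702181441626
bulb world [0.5937 0.0459 0.2568] tcp [0.6069 0.095  0.2539] tz [-0.119 -0.406 -0.906] J [ 31.4  27.4   0.8  16.7 -82.8 -53.3] t 6.9333
```

View pics/w2.png

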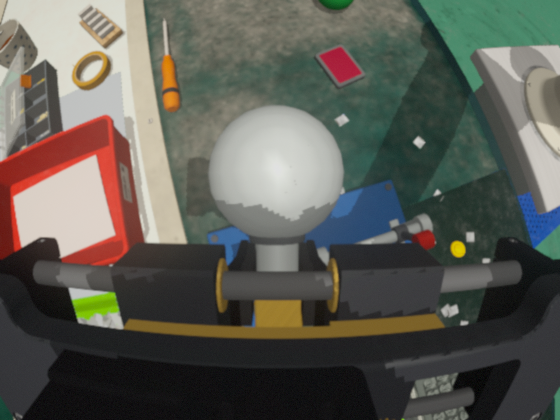

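The steel pot is in hand: bulb at (276,172), neck between the pads, and the blue base with red knob at (425,238) behind. Next I tilt the pot up.

drive_tool([
  [5, 0, 0, 0, 0.1138, -0.0348, 0],
  [5, 0, 0, 0, 0.1138, -0.0348, 0],
  [5, 0, 0, 0, 0.1138, -0.0348, 0],
  [5, 0, 0, 0, 0.1138, -0.0348, 0],
  [5, 0, 0, 0, 0.1138, -0.0348, 0],
])

```text
time_s: 7.45
tcp_pos: [0.6071, 0.0906, 0.2554]
ee_rot: [[-0.301, -0.953, 0.049], [-0.94, 0.305, 0.154], [-0.162, 0.0, -0.987]]
wrist_force: [0.4, -1.2, -3.8]
gripper_width: 0.245
gripper_force: 29.9
```

```bash
python3 -c "
from h import *
s=log();print(np.round(s['joints'],1))"
```

```text
[ 19.9  18.7  -0.   -8.1 -65.8 -34.6]
```

drive_tool([
  [5, 0, 0, 0, 0.1138, -0.0348, 0],
  [5, 0, 0, 0, 0.1138, -0.0348, 0],
  [5, 0, 0, 0, 0.1138, -0.0348, 0],
  [5, 0, 0, 0, 0.1138, -0.0348, 0],
  [5, 0, 0, 0, 0.1138, -0.0348, 0],
])

```text
time_s: 7.87
tcp_pos: [0.6072, 0.0903, 0.2561]
ee_rot: [[-0.224, -0.953, 0.205], [-0.691, 0.303, 0.656], [-0.688, 0.005, -0.726]]
wrist_force: [-1.7, 0.3, -4.7]
gripper_width: 0.246
gripper_force: 29.9
```

Run:
```python
from hand import *
c,w,s=inhand("w3.png")
p=capture("scene"); save("s3.png",p["frame"]); np.savez("s3.npz",**{k:np.array(v) for k,v in p.items()})
W=world(p);f=p["frame"].astype(int)
y=(f[...,0]-f[...,2]>50)&(abs(f[...,0]-f[...,1])<80)&(np.linalg.norm(W-w,axis=-1)<.12)
print("plug",np.median(W[y],0) if y.any() else 0,y.sum())
a=cv2.imread("pics/w3.png");b=cv2.imread("pics/s3.png")[140:340,140:340]
cv2.imwrite("pics/ws3.png",np.hstack([cv2.resize(a,(467,350)),cv2.resize(b,(330,350),interpolation=cv2.INTER_CUBIC)]))
```

```text
bulb in tool [46.6 -1.9 18.2] 14845 rms 0.0006949917061113218
bulb world [0.6024 0.0694 0.2108] tcp [0.6072 0.0903 0.2561] tz [ 0.205  0.656 -0.726] J [  1.3  18.1   1.2 -45.9 -65.1  -1.8] t 7.8667
plug [0.60368044 0.10689021 0.27715553] 161
```

View pics/ws3.png

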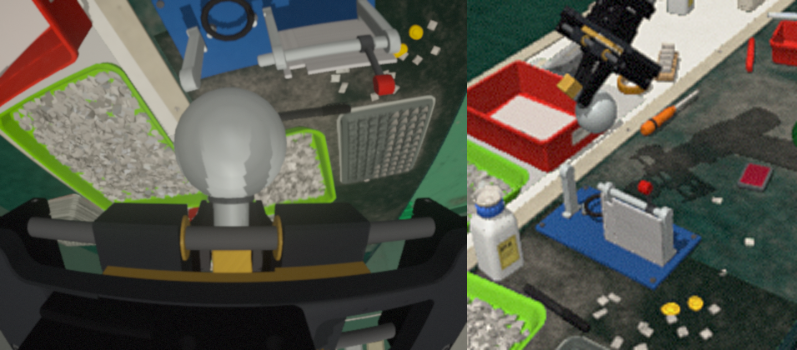

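```bash
cat > ring.py <<'E'
from hand import *
def ring(s=None,seat0=(.6035,.0747)):
    s=log(); p=capture("wrist"); W=wristcloud(p,s); f=p["frame"].astype(int); R=np.array(s["ee_rot"]); T=(W-np.array(s["tcp_pos"]))@R
    d=np.hypot(W[...,0]-seat0[0],W[...,1]-seat0[1])
    m=(p["z_map"]>0)&(f.max(-1)<75)&(abs(W[...,2]-.028)<.012)&(d<.05)
    P=W[m]; print("ring pts",m.sum(),np.round(P.min(0),3),np.round(P.max(0),3))
    r=least_squares(lambda c:np.sqrt((np.hypot(P[:,0]-c[0],P[:,1]-c[1])-.026)**2+(P[:,2]-c[2])**2)-.004,[*seat0,.028],loss="soft_l1",f_scale=.002)
    print("ring centre",np.round(r.x,4),"rms",np.sqrt(np.mean(r.fun**2)))
    b=(p["z_map"]>0)&(f[...,2]-f[...,0]>50)&(abs(W[...,2]-.01)<.015)&(abs(W[...,0]-.55)<.16)&(abs(W[...,1]-.095)<.1)
    print("blue",b.sum(),np.median(W[b][:,2]),cv2.minAreaRect((W[b][:,:2]*1000).astype(np.float32)),"tcp",s["tcp_pos"])
    n=(p["z_map"]>0)&(abs(T[...,1])<.003)&(T[...,0]>.004)&(T[...,0]<.016)&(abs(T[...,2])<.03)
    Q=T[n]
    if n.sum()>5:
        for lo in range(4,16,2):
            q=Q[(Q[:,0]*1000>=lo)&(Q[:,0]*1000<lo+2)]
            if len(q): print(lo,len(q),np.round(np.median(q[:,2])*1000,1))
    return r.x
if __name__=="__main__": ring();
E
python3 ring.py
```

```text
ring pts 1249 [0.577 0.044 0.027] [0.635 0.101 0.035]
ring centre [0.6062 0.0736 0.0288] rms 0.0007047589095677505
blue 10981 0.010743786535570843 ((572.1071166992188, 118.11666107177734), (128.50851440429688, 265.6391906738281), 75.22146606445312) tcp [0.60655348 0.08693363 0.2526319 ]
4 49 -1.2
6 47 -0.8
8 51 -0.7
10 51 -0.2
12 49 0.1
14 21 -0.3
```

drive_tool([
  [5, 1.1, 1.9, -25, 0, 0, 0],
  [5, 1.1, 1.9, -25, 0, 0, 0],
  [5, 1.1, 1.9, -25, 0, 0, 0],
  [5, 1.1, 1.9, -25, 0, 0, 0],
  [5, 0, 0, 0, 0, 0, 0],
])

```text
time_s: 8.43
tcp_pos: [0.6112, 0.099, 0.1509]
ee_rot: [[-0.228, -0.953, 0.198], [-0.698, 0.302, 0.65], [-0.679, 0.01, -0.734]]
wrist_force: [1.1, -0.1, -3.5]
gripper_width: 0.242
gripper_force: 29.9
```

drive_tool([
  [5, 0, 0, 0, 0, 0, 0],
  [5, 0, 0, 0, 0, 0, 0],
])

```text
time_s: 8.6
tcp_pos: [0.6122, 0.0996, 0.1573]
ee_rot: [[-0.221, -0.954, 0.202], [-0.696, 0.299, 0.653], [-0.683, 0.004, -0.73]]
wrist_force: [-0.7, -0.1, -2.2]
gripper_width: 0.242
gripper_force: 29.9
```

```bash
python3 -c "
from ring import *
inhand('w4.png'); ring(); print(sense()['wrist_force'])"
```

```text
bulb in tool [46.7 -1.7 18.1] 15185 rms 0.0018589062744133239
bulb world [0.6071 0.0784 0.1121] tcp [0.6122 0.0996 0.1573] tz [ 0.202  0.653 -0.73 ] J [  1.5  24.8  -3.2 -50.  -57.6   7.4] t 8.6
ring pts 2451 [0.576 0.043 0.027] [0.635 0.101 0.035]
ring centre [0.6062 0.0737 0.0288] rms 0.0006236785077199608
blue 24755 0.010727799527020965 ((557.8155517578125, 99.03195190429688), (127.76038360595703, 268.705078125), 80.98747253417969) tcp [0.61236444 0.09956428 0.157863  ]
4 53 -1.4
6 44 -1.0
8 51 -0.7
10 53 -0.2
12 52 0.4
14 19 0.4
[ 0.1249084  -0.61298124 -2.38598098]
```

drive_tool([
  [5, -0.3, -1.6, -16, 0, 0, 0],
  [5, -0.3, -1.6, -16, 0, 0, 0],
  [5, -0.3, -1.5, -14, 0, 0, 0],
  [5, 0, 0, -4, 0, 0, 0],
  [5, 0, 0, 0, 0, 0, 0],
])

```text
time_s: 9.12
tcp_pos: [0.6108, 0.0943, 0.106]
ee_rot: [[-0.224, -0.953, 0.202], [-0.695, 0.301, 0.653], [-0.683, 0.006, -0.73]]
wrist_force: [0.4, -0.3, -2.1]
gripper_width: 0.241
gripper_force: 29.9
```

drive_tool([
  [5, 0, 0, -2, 0, 0, 0],
  [5, 0, 0, -2, 0, 0, 0],
  [5, 0, 0, 0, 0, 0, 0],
])

```text
time_s: 9.37
tcp_pos: [0.6115, 0.0944, 0.103]
ee_rot: [[-0.222, -0.954, 0.204], [-0.695, 0.301, 0.653], [-0.684, 0.003, -0.729]]
wrist_force: [-0.2, 0.2, -3.2]
gripper_width: 0.242
gripper_force: 29.9
```

```bash
python3 -c "
from ring import *
inhand('w5.png'); s=sense(); print(s['wrist_force'],np.round(s['ee_rot'],3).tolist())
p=capture('scene'); save('s5.png',p['frame'])
a=cv2.imread('pics/w5.png');b=cv2.imread('pics/s5.png')[200:330,180:304]
cv2.imwrite('pics/ws5.png',np.hstack([cv2.resize(a,(467,350)),cv2.resize(b,(330,350),interpolation=cv2.INTER_CUBIC)]))"
```

```text
bulb in tool [46.6 -2.1 18.2] 16014 rms 0.0036166518688047224
bulb world [0.6068 0.0733 0.0579] tcp [0.6115 0.0944 0.103 ] tz [ 0.204  0.653 -0.729] J [  0.3  29.   -5.  -53.1 -54.6  13.9] t 9.3667
[-0.15698504  0.31022867 -3.70023256] [[-0.222, -0.954, 0.204], [-0.695, 0.301, 0.653], [-0.684, 0.004, -0.729]]
```

View pics/ws5.png

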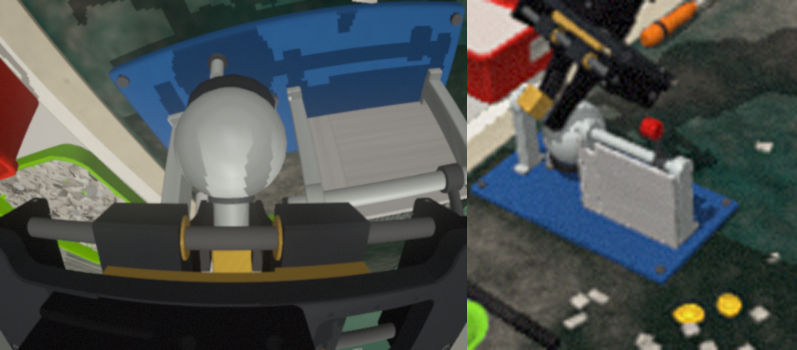

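The bulb sits just over the ring, with the neck leaning towards the far rail side between keeper and bolt. I'll lower the last 2–3 mm and release slightly.

drive_tool([
  [5, 0, 0, -1.5, 0, 0, 0],
  [5, 0, 0, -1, 0, 0, 0],
  [5, 0, 0, 0, 0, 0, 0],
])

```text
time_s: 9.72
tcp_pos: [0.6118, 0.0955, 0.1016]
ee_rot: [[-0.221, -0.954, 0.204], [-0.693, 0.3, 0.655], [-0.686, 0.003, -0.728]]
wrist_force: [-1.3, 2.6, 5.6]
gripper_width: 0.243
gripper_force: 29.9
```

```bash
python3 -c "
from ring import *
inhand(); s=sense(); print(s['wrist_force'])"
```

```text
bulb in tool [46.8 -2.1 17. ] 16227 rms 0.003598421535889039
bulb world [0.6069 0.0736 0.0571] tcp [0.6118 0.0955 0.1016] tz [ 0.204  0.655 -0.728] J [  0.3  29.2  -4.9 -53.4 -54.6  14.2] t 9.7167
[-1.27463833  2.21640113  5.53656177]
```

drive_tool([
  [27, 0, 0, 0, 0, 0, 0],
  [31, 0, 0, 0, 0, 0, 0],
  [34, 0, 0, 0, 0, 0, 0],
  [34, 0, 0, 0, 0, 0, 0],
  [34, 0, 0, 0, 0, 0, 0],
])

```text
time_s: 10.18
tcp_pos: [0.6111, 0.094, 0.0993]
ee_rot: [[-0.224, -0.953, 0.203], [-0.695, 0.302, 0.653], [-0.683, 0.005, -0.73]]
wrist_force: [0.0, 0.3, -0.1]
gripper_width: 0.338
gripper_force: 0.0
```

drive_tool([
  [34, 0, 0, 0, 0, 0, 0],
  [34, 0, 0, 0, 0, 0, 0],
  [34, 0, 0, 0, 0, 0, 0],
])

```text
time_s: 10.43
tcp_pos: [0.6111, 0.0942, 0.0995]
ee_rot: [[-0.223, -0.953, 0.203], [-0.695, 0.302, 0.653], [-0.684, 0.005, -0.73]]
wrist_force: [-0.6, 0.0, -0.4]
gripper_width: 0.34
gripper_force: 0.0
```

```bash
cat >> ring.py <<'E'
def neck():
    """neck axis from wrist cloud, tool coords: line through visible crest, given the bulb centre"""
    c,w,s=inhand(); p=capture("wrist"); W=wristcloud(p,s); R=np.array(s["ee_rot"]); T=(W-np.array(s["tcp_pos"]))@R
    f=p["frame"].astype(int)
    n=(p["z_map"]>0)&(abs(T[...,1])<.012)&(abs(T[...,2])<.03)&(np.linalg.norm(T-c,axis=-1)>.036)&(np.linalg.norm(T-c,axis=-1)<.06)&(f.max(-1)-f.min(-1)<35)&(f.max(-1)>70)
    P=T[n]-c
    def res(q):
        d=np.array([-1,q[0],q[1]]); d/=np.linalg.norm(d); a=P@d; return np.linalg.norm(P-a[:,None]*d,axis=1)-.011
    r=least_squares(res,[0,-.2],loss="soft_l1",f_scale=.001); d=np.array([-1,*r.x]); d/=np.linalg.norm(d); nw=R@d
    print("neck pts",n.sum(),"rms",np.sqrt(np.mean(r.fun**2)),"n world",np.round(nw,3),"lean",np.degrees(np.arccos(nw[2])),"n tool",np.round(d,3))
E
python3 -c "
from ring import *
neck(); s=sense(); print(s['wrist_force'],s['gripper_width'],s['gripper_force'])"
```

```text
bulb in tool [44.5 -1.9 17.1] 15894 rms 0.0035433607003810463
bulb world [0.6064 0.0739 0.0566] tcp [0.6111 0.0942 0.0995] tz [ 0.203  0.653 -0.73 ] J [  0.2  29.3  -5.1 -53.3 -54.4  14.2] t 10.4333
neck pts 1279 rms 0.002136449794069463 n world [0.186 0.552 0.813] lean 35.59754715107276 n tool [-0.981 -0.007 -0.196]
[ 0.20916107 -0.16450819  0.5610534 ] 0.3406966944886941 0.0
```

Released, leaning 35.6° with the bulb on the seat. Next I work out the arc for standing it up.

Run:
```python
import numpy as np
from scipy.spatial.transform import Rotation as Ro
b=np.array([606.2,73.7,56.5]); t=np.array([611.1+1.8,94.2-.6,99.5]); ax=np.array([.948,-.319,0])
N=7; th=np.radians(35.6)/N; print(ax*th)
v=t-b
for i in range(N):
    v2=Ro.from_rotvec(ax*th).apply(v); print(np.round(v2-v,1)); v=v2
print(b+v)
```

```text
[ 0.08414681 -0.02831522  0.        ]
[-1.2 -3.7  1.7]
[-1.3 -3.8  1.3]
[-1.3 -3.9  1. ]
[-1.3 -4.   0.6]
[-1.4 -4.   0.2]
[-1.4 -4.  -0.1]
[-1.3 -4.  -0.5]
[603.66309631  66.14989122 103.68537885]
```

drive_tool([
  [34, 1.8, -0.6, 0, 0, 0, 0],
  [20, 0, 0, 0, 0, 0, 0],
  [5, 0, 0, 0, 0, 0, 0],
  [5, 0, 0, 0, 0, 0, 0],
  [5, 0, 0, 0, 0, 0, 0],
])

```text
time_s: 10.95
tcp_pos: [0.6125, 0.094, 0.0996]
ee_rot: [[-0.224, -0.954, 0.202], [-0.694, 0.301, 0.654], [-0.684, 0.006, -0.729]]
wrist_force: [-1.3, 0.6, 1.2]
gripper_width: 0.244
gripper_force: 30.0
```

drive_tool([
  [5, -1.2, -3.7, 1.7, 0.0841, -0.0283, 0],
  [5, -1.3, -3.8, 1.3, 0.0841, -0.0283, 0],
  [5, -1.3, -3.9, 1, 0.0841, -0.0283, 0],
  [5, 0, 0, 0, 0, 0, 0],
])

```text
time_s: 11.28
tcp_pos: [0.6083, 0.0814, 0.1032]
ee_rot: [[-0.162, -0.953, 0.257], [-0.492, 0.303, 0.816], [-0.855, 0.006, -0.518]]
wrist_force: [-1.4, 2.3, 4.4]
gripper_width: 0.246
gripper_force: 30.0
```

drive_tool([
  [5, -1.3, -4, 0.6, 0.0841, -0.0283, 0],
  [5, -1.4, -4, 0.2, 0.0841, -0.0283, 0],
  [5, -1.4, -4, -0.1, 0.0841, -0.0283, 0],
  [5, -1.3, -4, -0.5, 0.0841, -0.0283, 0],
  [5, 0, 0, 0, 0, 0, 0],
])

```text
time_s: 11.7
tcp_pos: [0.6024, 0.0655, 0.1022]
ee_rot: [[-0.058, -0.953, 0.297], [-0.18, 0.303, 0.936], [-0.982, 0.001, -0.189]]
wrist_force: [-2.7, 0.0, 5.3]
gripper_width: 0.243
gripper_force: 30.0
```

```bash
python3 -c "
from ring import *
neck(); s=sense(); print(s['wrist_force'],s['gripper_width'],s['gripper_force'])"
```

```text
bulb in tool [44.  -1.6 17.8] 16177 rms 0.006007759922923764
bulb world [0.6066 0.0738 0.0556] tcp [0.6024 0.0655 0.1022] tz [ 0.297  0.936 -0.189] J [-19.1  43.   -4.3 -81.5 -83.   46.9] t 11.7
neck pts 1644 rms 0.012544119303985427 n world [-0.016  0.027  1.   ] lean 1.8008211229816478 n tool [-0.985  0.025 -0.168]
[-2.92017396  0.66353149  0.26653796] 0.24821229667114003 30.009935796260834
```

drive_tool([
  [27, 0, 0, 0, 0, 0, 0],
  [31, 0, 0, 0, 0, 0, 0],
  [34, 0, 0, 0, 0, 0, 0],
  [36, 0, 0, 0, 0, 0, 0],
  [36, 0, 0, 0, 0, 0, 0],
])

```text
time_s: 12.22
tcp_pos: [0.6043, 0.0665, 0.1044]
ee_rot: [[-0.051, -0.953, 0.298], [-0.19, 0.302, 0.934], [-0.98, -0.009, -0.196]]
wrist_force: [0.7, 0.6, -0.4]
gripper_width: 0.349
gripper_force: 0.0
```

drive_tool([
  [36, 0, 0, 0, 0, 0, 0],
  [36, 0, 0, 0, 0, 0, 0],
  [36, -1.5, -5, 0, 0, 0, 0],
  [36, -3, -10, 1, 0, 0, 0],
  [36, -8, -25, 5, 0, 0, 0],
])

```text
time_s: 12.63
tcp_pos: [0.5908, 0.0275, 0.1095]
ee_rot: [[-0.054, -0.954, 0.295], [-0.187, 0.3, 0.935], [-0.981, -0.005, -0.195]]
wrist_force: [0.3, -0.3, 0.2]
gripper_width: 0.359
gripper_force: 0.0
```

drive_tool([
  [36, -8, -25, 8, 0, 0, 0],
  [36, -8, -25, 20, 0, 0, 0],
  [36, 0, -20, 25, 0, 0, 0],
  [36, 0, 0, 0, 0, 0, 0],
])

```text
time_s: 12.97
tcp_pos: [0.5763, -0.049, 0.1667]
ee_rot: [[-0.046, -0.952, 0.302], [-0.194, 0.305, 0.932], [-0.98, -0.016, -0.199]]
wrist_force: [1.1, 0.9, 1.4]
gripper_width: 0.361
gripper_force: 0.0
```

```bash
cat > pot.py <<'E'
from h import *
from scipy.optimize import least_squares
import sys
def potpose(W,f,z,b0=(.6062,.0737,.056)):
    b0=np.array(b0); D=W-b0; sat=f.max(-1)-f.min(-1); g=(z>0)&(np.hypot(D[...,0],D[...,1])<.03)
    P=W[(z>0)&(np.linalg.norm(D,axis=-1)<.04)&(sat<35)&(f.max(-1)>70)&(D[...,2]>-.01)&(np.hypot(D[...,0],D[...,1])>.013)]
    r=least_squares(lambda c:np.linalg.norm(P-c,axis=1)-.034,b0,loss="soft_l1",f_scale=.001)
    c=r.x; Q=W[g&(D[...,2]>.036)&(D[...,2]<.06)]
    def res(q): d=np.array([q[0],q[1],1]); d/=np.linalg.norm(d); V=Q-c; return np.linalg.norm(V-(V@d)[:,None]*d,axis=1)-.011
    q=least_squares(res,[0,0],loss="soft_l1",f_scale=.001)
    pl=W[g&(f[...,0]-f[...,2]>40)&(D[...,2]>.05)]
    top=pl[pl[:,2]>np.percentile(pl[:,2],90)-.003] if len(pl) else pl
    print("bulb",np.round(c,4),len(P),np.sqrt(np.mean(r.fun**2)),"lean xy deg",np.round(np.degrees(np.arctan(q.x)),1),len(Q),np.sqrt(np.mean(q.fun**2)),"plug top",np.round(top.mean(0),4) if len(top) else 0,len(top))
if __name__=="__main__":
    s=log(); print(np.round(s["joints"],1),s["tcp_pos"],s["time_s"])
    p=capture("wrist"); save(sys.argv[1],p["frame"]); potpose(wristcloud(p,s),p["frame"].astype(int),p["z_map"])
    for n in("top","scene"):
        p=capture(n); potpose(world(p),p["frame"].astype(int),p["z_map"])
E
python3 pot.py w6.png
```

```text
[-28.7  37.9  -0.6 -74.4 -91.1  40.6] [ 0.57632394 -0.04897496  0.16670996] 12.9667
bulb [0.6066 0.0739 0.0569] 3826 0.000707072797830376 lean xy deg [-0.2 -0.2] 710 0.0005595824408931762 plug top [0.6021 0.0626 0.1382] 170
bulb [0.6049 0.0759 0.056 ] 344 0.0018164291552852545 lean xy deg [-0.9 -0.5] 17 0.0011814753221665022 plug top [0.6038 0.0749 0.142 ] 40
bulb [0.6037 0.0716 0.0577] 249 0.0016272632014998597 lean xy deg [-0.4  1. ] 60 0.00172794088648579 plug top [0.6013 0.0749 0.1419] 49
```

View pics/w6.png

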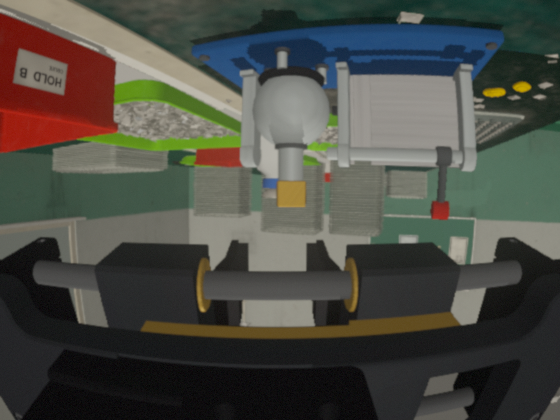

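Upright within 1°, bulb on the seat. The upside-down wrist view shows the plug at (291,193) and the knob at (441,209), so I'll bring the tool pointing down above the knob.

drive_tool([
  [50, 0, 0, 18, -0.1083, 0.0364, 0],
  [50, 0, 0, 18, -0.1083, 0.0364, 0],
  [50, 0, 0, 18, -0.1083, 0.0364, 0],
  [50, 0, 0, 18, -0.1083, 0.0364, 0],
  [50, 0, 0, 18, -0.1083, 0.0364, 0],
])

```text
time_s: 13.53
tcp_pos: [0.5751, -0.0437, 0.2532]
ee_rot: [[-0.214, -0.953, 0.213], [-0.665, 0.302, 0.683], [-0.716, 0.004, -0.698]]
wrist_force: [0.3, -0.1, -0.8]
gripper_width: 0.495
gripper_force: 0.0
```

drive_tool([
  [50, -15, 21, 0, -0.1083, 0.0364, 0],
  [50, -15, 21, 0, -0.1083, 0.0364, 0],
  [50, -15, 21, 0, -0.1083, 0.0364, 0],
  [50, -15, 21, 0, -0.1083, 0.0364, 0],
  [50, -15, 21, 0, -0.1083, 0.0364, 0],
])

```text
time_s: 13.95
tcp_pos: [0.499, 0.0626, 0.2528]
ee_rot: [[-0.3, -0.952, 0.057], [-0.927, 0.305, 0.217], [-0.224, 0.012, -0.974]]
wrist_force: [1.5, -0.1, -0.2]
gripper_width: 0.501
gripper_force: 0.0
```

drive_tool([
  [50, -15, 21, 0, -0.1083, 0.0364, 0],
  [50, -15, 21, 0, -0.1083, 0.0364, 0],
  [50, 0, 0, 0, 0, 0, 0.1],
  [50, 0, 0, 0, 0, 0, 0.1],
  [50, 0, 0, 0, 0, 0, 0.1],
])

```text
time_s: 14.37
tcp_pos: [0.4687, 0.1052, 0.2512]
ee_rot: [[-0.004, -1.0, -0.019], [-1.0, 0.004, 0.001], [-0.001, 0.019, -1.0]]
wrist_force: [0.0, -0.4, 0.1]
gripper_width: 0.498
gripper_force: 0.0
```

drive_tool([
  [50, 0, 0, 0, 0, 0, 0],
  [50, 0, 0, 0, 0, 0, 0],
])

```text
time_s: 14.53
tcp_pos: [0.4695, 0.1036, 0.2517]
ee_rot: [[-0.016, -1.0, -0.018], [-1.0, 0.016, 0.002], [-0.002, 0.018, -1.0]]
wrist_force: [0.1, -0.1, -0.3]
gripper_width: 0.499
gripper_force: 0.0
```

```bash
cat > knob.py <<'E'
from h import *
import sys
s=log(); print(np.round(s["joints"],1),s["tcp_pos"],np.round(s["ee_rot"],3).tolist(),s["time_s"],s["wrist_force"],s["gripper_width"])
p=capture("wrist"); W=wristcloud(p,s); f=p["frame"].astype(int)
if len(sys.argv)>1: save(sys.argv[1],p["frame"])
print("net",[(round(d["p"],2),d["xy"]) for d in search_frame("bolt_knob",p)[:2]])
m=(p["z_map"]>0)&(f[...,0]-f[...,1]>60)&(f[...,0]-f[...,2]>60)&(abs(W[...,1]-.12)<.07)&(abs(W[...,2]-.12)<.06)&(abs(W[...,0]-.5)<.09)
K=W[m]; print("knob",m.sum(),np.round(np.percentile(K,[3,50,97],axis=0),4).tolist())
E
python3 knob.py w7.png
```

```text
[ 31.4   7.9 -17.2  -0.7 -65.7 -32. ] [0.4695212  0.10360475 0.25174871] [[-0.016, -1.0, -0.018], [-1.0, 0.016, 0.002], [-0.002, 0.018, -1.0]] 14.5333 [ 0.09918535 -0.07850038 -0.26983591] 0.49867625548946665
net [(0.91, [271.5, 211.6])]
knob 391 [[0.464, 0.1017, 0.1429], [0.4711, 0.1079, 0.1489], [0.4782, 0.1169, 0.1511]]
```

View pics/w7.png

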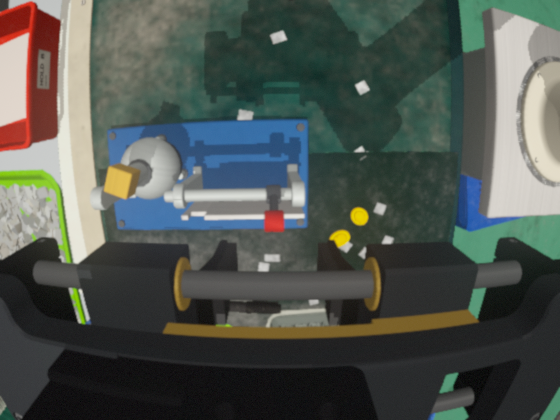

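The wrist view shows the knob at (273,220) with the pot standing upright at left. The knob measures x 0.471, y 0.109 and z about 0.141, handle tipped about 12°. I'll descend and grip its flat faces.

drive_tool([
  [50, 0.4, 1.3, -27, 0, 0.018, 0],
  [50, 0.4, 1.4, -27, 0, 0, 0],
  [50, 0.4, 1.4, -27, 0, 0, 0],
  [50, 0.3, 1.3, -27, 0, 0, 0],
  [50, 0, 0, -3, 0, 0, 0],
])

```text
time_s: 15.05
tcp_pos: [0.4688, 0.107, 0.1374]
ee_rot: [[-0.018, -0.999, -0.043], [-1.0, 0.018, -0.001], [0.001, 0.043, -0.999]]
wrist_force: [0.1, -0.2, -0.2]
gripper_width: 0.503
gripper_force: 0.0
```

drive_tool([
  [50, 0, 0, 0, 0, 0, 0],
  [20, 0, 0, 0, 0, 0, 0],
  [5, 0, 0, 0, 0, 0, 0],
  [5, 0, 0, 0, 0, 0, 0],
  [5, 0, 0, 0, 0, 0, 0],
])

```text
time_s: 15.47
tcp_pos: [0.4724, 0.109, 0.1432]
ee_rot: [[-0.014, -0.999, -0.031], [-1.0, 0.014, 0.005], [-0.004, 0.031, -1.0]]
wrist_force: [-0.0, 0.4, 0.2]
gripper_width: 0.278
gripper_force: 0.0
```

drive_tool([
  [5, 0, 0, 0, 0, 0, 0],
  [5, 0, 0, 0, 0, 0, 0],
])

```text
time_s: 15.63
tcp_pos: [0.4718, 0.1088, 0.1426]
ee_rot: [[-0.014, -0.999, -0.033], [-1.0, 0.014, 0.004], [-0.003, 0.033, -0.999]]
wrist_force: [-2.2, 0.7, 3.0]
gripper_width: 0.177
gripper_force: 30.0
```

```bash
python3 knob.py w8.png
```

```text
[ 31.5  15.1 -25.2  -1.5 -51.2 -31.4] [0.4717619  0.10877437 0.14262124] [[-0.014, -0.999, -0.033], [-1.0, 0.014, 0.004], [-0.003, 0.033, -0.999]] 15.6333 [-2.21287385  0.73528937  3.00710647] 0.1771855576487919
net [(0.83, [275.9, 235.5])]
knob 364 [[0.4653, 0.1011, 0.1405], [0.4726, 0.1024, 0.1448], [0.4799, 0.1039, 0.148]]
```

drive_tool([
  [5, 12, -0.1, 0, 0, 0, 0],
  [5, 16, -0.2, 0, 0, 0, 0],
  [5, 16, -0.2, 0, 0, 0, 0],
  [5, 16, -0.2, 0, 0, 0, 0],
  [5, 12, 0, 0, 0, 0, 0],
])

```text
time_s: 16.15
tcp_pos: [0.5449, 0.1083, 0.1426]
ee_rot: [[-0.014, -0.999, -0.033], [-1.0, 0.014, 0.004], [-0.003, 0.033, -0.999]]
wrist_force: [-2.8, 2.5, 5.8]
gripper_width: 0.181
gripper_force: 30.0
```

drive_tool([
  [5, 3, 0, 0, 0, 0, 0],
  [5, 2, 0, 0, 0, 0, 0],
  [5, 0, 0, 0, 0, 0, 0],
])

```text
time_s: 16.4
tcp_pos: [0.5459, 0.1082, 0.1425]
ee_rot: [[-0.014, -0.999, -0.04], [-1.0, 0.014, 0.003], [-0.002, 0.04, -0.999]]
wrist_force: [-12.1, 3.1, 11.2]
gripper_width: 0.182
gripper_force: 30.0
```

```bash
python3 knob.py
python3 - <<'E'
import numpy as np
y0,z0=98.2,92; 
a0=np.arcsin((108.8-y0)/50); th=np.linspace(a0,np.pi/2+.02,11); P=np.c_[y0+50*np.sin(th),z0+50*np.cos(th)]
print(np.degrees(a0),P[0],P[-1]); print(np.round(np.diff(P,axis=0),1).tolist())
E
```

```text
[ 27.2  21.7 -15.   -1.5 -55.3 -27.2] [0.54589539 0.10819912 0.14252091] [[-0.014, -0.999, -0.04], [-1.0, 0.014, 0.003], [-0.002, 0.04, -0.999]] 16.4 [-12.08228525   3.10928471  11.21663503] 0.18237113394692325
net [(0.73, [275.9, 234.9])]
knob 345 [[0.5394, 0.1005, 0.1406], [0.5464, 0.1018, 0.145], [0.5536, 0.1034, 0.148]]
12.239583156152225 [108.8       140.8634833] [148.19000033  91.00006667]
[[6.6, -1.9], [6.3, -2.8], [5.8, -3.6], [5.3, -4.4], [4.6, -5.1], [3.9, -5.7], [3.1, -6.2], [2.2, -6.5], [1.3, -6.8], [0.3, -6.9]]
```

drive_tool([
  [5, -2, 3.3, -1, 0, 0, 0],
  [5, 0, 3.3, -0.9, 0, 0, 0],
  [5, 0, 3.2, -1.4, 0, 0, 0],
  [5, 0, 3.1, -1.4, 0, 0, 0],
  [5, 0, 5.8, -3.6, 0, 0, 0],
])

```text
time_s: 16.92
tcp_pos: [0.5457, 0.1255, 0.1346]
ee_rot: [[-0.014, -0.999, -0.036], [-1.0, 0.014, 0.001], [-0.0, 0.036, -0.999]]
wrist_force: [-4.8, -2.4, 7.0]
gripper_width: 0.18
gripper_force: 30.0
```

drive_tool([
  [5, 0, 5.3, -4.4, 0, 0, 0],
  [5, 0, 4.6, -5.1, 0, 0, 0],
  [5, 0, 3.9, -5.7, 0, 0, 0],
  [5, 0, 0, 0, 0, 0, 0],
])

```text
time_s: 17.25
tcp_pos: [0.5457, 0.1408, 0.1179]
ee_rot: [[-0.013, -0.999, -0.036], [-1.0, 0.013, 0.002], [-0.002, 0.036, -0.999]]
wrist_force: [-4.7, 1.3, 2.7]
gripper_width: 0.175
gripper_force: 30.0
```

```bash
python3 knob.py
```

```text
[ 30.3  23.8 -15.8  -1.5 -52.1 -30.2] [0.54572654 0.14080415 0.11787976] [[-0.013, -0.999, -0.036], [-1.0, 0.013, 0.002], [-0.002, 0.036, -0.999]] 17.25 [-4.65628772  1.30030807  2.71254365] 0.17529827180822555
net [(0.84, [275.3, 211.4])]
knob 401 [[0.5393, 0.1316, 0.1178], [0.5464, 0.1329, 0.1229], [0.5538, 0.135, 0.1255]]
```

drive_tool([
  [5, 0, 3.1, -6.2, 0, 0, 0],
  [5, 0, 2.2, -6.5, 0, 0, 0],
  [5, 0, 1.3, -6.8, 0, 0, 0],
  [5, 0, 0.3, -6, 0, 0, 0],
  [5, 0, 0, 0, 0, 0, 0],
])

```text
time_s: 17.77
tcp_pos: [0.5457, 0.1473, 0.0919]
ee_rot: [[-0.015, -0.999, -0.036], [-1.0, 0.014, 0.003], [-0.002, 0.036, -0.999]]
wrist_force: [-4.5, 2.1, 1.8]
gripper_width: 0.179
gripper_force: 30.0
```

drive_tool([
  [5, 0, 0, -1.5, 0, 0, 0],
  [5, 0, 0, 0, 0, 0, 0],
])

```text
time_s: 17.93
tcp_pos: [0.5458, 0.1473, 0.0912]
ee_rot: [[-0.015, -0.999, -0.036], [-1.0, 0.014, 0.003], [-0.002, 0.036, -0.999]]
wrist_force: [-5.5, 3.5, 2.2]
gripper_width: 0.181
gripper_force: 30.0
```

```bash
python3 knob.py; python3 pot.py w9.png
```

```text
[ 30.9  25.9 -17.   -1.6 -48.8 -30.7] [0.54577865 0.14727453 0.09122455] [[-0.015, -0.999, -0.036], [-1.0, 0.014, 0.003], [-0.002, 0.036, -0.999]] 17.9333 [-5.46959512  3.5392271   2.19322467] 0.18092656525377407
net [(0.91, [277.2, 199.3])]
knob 271 [[0.5393, 0.1134, 0.0932], [0.5473, 0.1398, 0.0978], [0.5538, 0.1413, 0.1557]]
[ 30.9  25.9 -17.   -1.6 -48.8 -30.7] [0.5457636  0.14727078 0.09126263] 18.0333
bulb [0.6063 0.0738 0.0569] 6606 0.0008535117743834578 lean xy deg [-6.1 17.8] 2322 0.005399173500791074 plug top [0.6041 0.074  0.1407] 4712
bulb [0.6051 0.0761 0.0563] 306 0.0018030457183167373 lean xy deg [ 0. 17.] 51 0.006172755995969685 plug top [0.6039 0.0754 0.1421] 32
bulb [0.6107 0.0755 0.0555] 1 7.315093815407625e-09 lean xy deg [0. 0.] 0 nan plug top 0 0
  return _methods._mean(a, axis=axis, dtype=dtype,
  ret = ret.dtype.type(ret / rcount)
```

drive_tool([
  [5, 0, 0, -1.5, 0, 0, 0],
  [5, 0, 0, 0, 0, 0, 0],
  [25, 0, 0, 0, 0, 0, 0],
  [35, 0, 0, 0, 0, 0, 0],
  [40, 0, 0, 0, 0, 0, 0],
])

```text
time_s: 18.6
tcp_pos: [0.5477, 0.1473, 0.0901]
ee_rot: [[-0.014, -0.999, -0.031], [-1.0, 0.014, 0.004], [-0.003, 0.032, -0.999]]
wrist_force: [-0.0, 0.6, 0.3]
gripper_width: 0.32
gripper_force: 0.0
```

drive_tool([
  [40, 0, 0, 0, 0, 0, 0],
  [40, 0, 0, 8, 0, 0, 0],
  [40, 0, 0, 20, 0, 0, 0],
  [40, 0, 0, 30, 0, 0, 0],
  [40, 0, 0, 30, 0, 0, 0],
])

```text
time_s: 19.02
tcp_pos: [0.5466, 0.147, 0.1788]
ee_rot: [[-0.014, -0.999, -0.035], [-1.0, 0.014, 0.002], [-0.002, 0.035, -0.999]]
wrist_force: [0.5, 0.3, 0.4]
gripper_width: 0.397
gripper_force: 0.0
```

drive_tool([
  [40, -20, 0, 30, 0, 0, 0],
  [40, -20, 0, 30, 0, 0, 0],
  [40, 0, 0, 0, 0, 0, 0],
  [40, 0, 0, 0, 0, 0, 0],
])

```text
time_s: 19.35
tcp_pos: [0.5072, 0.1478, 0.241]
ee_rot: [[-0.014, -1.0, -0.028], [-1.0, 0.013, 0.007], [-0.006, 0.028, -1.0]]
wrist_force: [0.4, 0.0, -0.7]
gripper_width: 0.399
gripper_force: 0.0
```

```bash
python3 knob.py w10.png
python3 - <<'E'
from h import *
p=capture("scene"); save("s10.png",p["frame"])
a=cv2.imread('pics/w10.png');b=cv2.imread('pics/s10.png')[200:330,180:304]
cv2.imwrite('pics/ws10.png',np.hstack([cv2.resize(a,(467,350)),cv2.resize(b,(330,350),interpolation=cv2.INTER_CUBIC)]))
E
```

```text
[ 33.2  13.4 -11.7  -1.3 -66.1 -33.4] [0.50715254 0.14780878 0.24103787] [[-0.014, -1.0, -0.028], [-1.0, 0.013, 0.007], [-0.006, 0.028, -1.0]] 19.35 [ 0.41064731  0.03490534 -0.65154779] 0.3992011901441971
net [(0.83, [230.2, 180.5])]
knob 308 [[0.5385, 0.14, 0.0961], [0.5461, 0.1466, 0.1004], [0.5539, 0.1551, 0.1022]]
```

View pics/ws10.png

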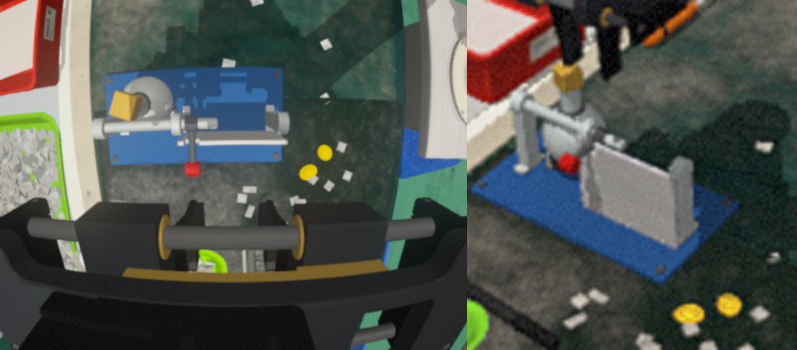

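The bolt is across with its end in the keeper. The handle lies flat in the notch, with the knob at (192,168) in the left view, top about 0.101, centre about 0.092. The pot stands upright and the gripper is clear.

```bash
python3 -c "
from station import finish_job
print(finish_job())"
```

```text
the job is handed in; nothing more can be done
None
```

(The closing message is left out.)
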